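# Let a ladder's levelling leg out by one hole

### The arm

A 7-joint arm with a two-finger parallel gripper is mounted at the origin on the work surface. World frame = base frame: x ahead of the robot, y to its left, z up, the work surface at z = 0. Lengths are in mm, angles in rad, forces in N, time in s.
With the tool pointing down it reaches from about 400 to 875 mm from the base axis. Payload 6.5 kg.
Tool frame: the origin (TCP) lies midway between the tips of the shut fingers; the grasp point (between the pads) lies 19 mm behind it; z points along the fingers, y is the line along which they close (so a half turn about z gives the same grasp; the last joint's range is limited). The gripper opens to 88 mm and grips with 3 to 60 N. Pads are 18 mm wide; open, the fingers measure 123 mm over their backs; the gripper's body (75 mm by 187 mm) begins 45 mm behind the grasp point.
Start: joints at [-0.066, 0.536, -0.004, 1.538, 0.003, 1.067, -0.071], TCP at [649.992, 0, 238.716] pointing down, gripper open.
Joint ranges: [-2.7, 2.7], [-0.37, 2.16], [-1.27, 1.26], [0.24, 2.4], [-1.31, 4.45], [0.19, 1.91], [-2.76, 2.76]. Speed limits (rad/s): [2.39, 2.39, 3.14, 3.14, 3.14, 3.14, 3.14].

### API

Orientations are given as a rotation vector (axis times angle).
In Python, from cell import r gives the robot as it stands.
- The arm moves only by the tool send_rows, never from a script. Its argument "plan" is a list of rows, each a list of 2 entries, a list of its own where there are three numbers: the shift along the tool's x, y, z in mm, then the turn, a rotation vector about the tool's x, y, z in degrees. In form: [[[tx, ty, tz], [wx, wy, wz]], ...]. A call has 1 to 12 rows; each row is the pose to reach, as a shift and turn from the pose commanded when the call began, along the tool's axes at that moment; what a row does not reach only later rows make up. A row lasts 1/10 s, in which the tool goes at most 50 mm and 8.59 degrees, less where a joint would pass 70% of its speed; a pose out of reach is approached as far as the arm can. A call with a gripper value outside its range is refused whole. "fingers" is the opening, from -1 (shut) to 1 (fully open), set as the call begins (left out, the last holds). The fingers move at their own pace and stop on an object; "squeeze" is the grip in N (left out, the last holds). Time passes only in rows, so rows that repeat a pose let the fingers close. It gives the time, the measured TCP pose, the force, the opening and the grip force at its end, in the units of the state.
- r.get_obs(): the state, without advancing time (a new reading comes with each control period).
- r.snapshot(name): name is "scene" or "side" or "wrist"; returns a dict with "pixels" (420x560x3 uint8, red, green, blue), "fovy" (degrees; the focal length in pixels is half the picture's height over the tangent of half this angle, whatever the lens; pixels are square), "cx", "cy" (the principal point, pixels), "k1" (the pictures are not rectified: a ray, as slopes to the right and down, at radius r is drawn at 1 + k1 r^2 times it, then the intrinsics apply), "R" (3x3) and "t" (3): a world point X has camera coordinates R X + t. Camera axes: x right, y down, z forward; pixel columns grow to the right and rows downward; lengths in mm; the calibration is good to about 2 mm. A picture is of the moment at which its call begins. There is no depth.
- r.sign_off(): hands the job in; it is judged then, once.
The state is a dict: "time_s": time; "qpos": joint angles; "joint_velocities": joint speeds; "effort": joint torques, N m; "tcp_pos": TCP position; "tool_rot": TCP orientation; "contact_force": force on the tool from outside, world axes, zero at the start; "torque": the same for the moment, N m; "gripper_width": opening from 0.0 (shut) to 1.0 (fully open); "grip_force": force on a finger pad.
Only numpy, scipy, OpenCV 4.12 (cv2) and the standard library are available. Lean on these libraries where they do the work, as an engineer would, in place of code of your own. Each camera call takes 0.05 s, during which the arm holds its last target. There are 200 camera calls.

### The job

The ladder on the bench has a sliding levelling leg on its near side, locked by a spring plunger with a black knob. Pull the knob up, slide the leg out by one hole so that it gets longer, and let the pin go fully home in that next hole. Finish while still holding the knob, keeping the pin fully home so that I can fit the safety clip, and leave the jar, push block, tape measure and wrench lying where they are.

Things in the scene. Friction and masses are not known exactly. Their poses are not given: they have to be found in the camera images.
- ladder: Fibreglass ladder (414 mm wide) lying flat, too heavy to shift. Origin on the bench top straight below the knob's starting place; z up, y along the ladder away from its foot end, x across from the leg to the far stile. The near stile, 76 mm high, spans x 38 to 68 mm. The levelling leg lies along y at x = 0: its fixed inner tube (36 mm square) has index holes 40 mm apart along its top.
- leg (a joint): Sliding leg: aluminium square sleeve, 46 mm wide, top face 73 mm above the bench, over the inner tube, with a rubber shoe at its outer end. In m: 0 in the hole it is locked in at the start, growing as the leg gets longer (towards the ladder's -y); the next hole out is at 0.040. Travel -0.045 to 0.085. It drags with about 3 N and stays where left. It carries the plunger.
- knob: Black cylindrical knob of the lock plunger, 26 mm diameter, 24 mm high, upright over the sleeve, 37 mm from its inner end. Origin at the knob's centre, half-way up: 120 mm above the bench with the pin home. Below it a 10 mm stem enters a 21 mm steel barrel whose top is 92 mm above the bench. It moves with the leg and lifts, but does not turn.
- lock_pin (a joint): Lift of the plunger (knob and 10 mm pin) in m: 0 fully home, at most 0.015. The round-ended pin reaches 10 mm into its 13 mm hole: the leg slides freely only while it is lifted more than 10 mm. A spring pushes it down with 5 N at home, 9 N fully lifted; let go between holes it rests on the tube at 0.010, and over a hole it snaps home.
- screw_jar: Bystander: clear jar with a steel lid, 68 mm diameter, 85 mm high, standing between the ladder's stiles; origin at the centre of its underside.
- push_block: Bystander: wooden push block with a handle, 90 x 200 mm, 74 mm high, lying beyond the foot end of the leg; origin at the centre of its underside.
- tape_measure: Bystander: tape measure standing on edge, 45 x 72 mm, 66 mm high, on the robot's side of the leg; origin at the centre of its underside.
- wrench: Bystander: 180 mm steel wrench lying flat on the robot's side of the leg; origin at the centre of its underside.

How it is judged (in metres and radians):
On the way, in this order (a step that is already met when the one before it is completed fails the run):
1. the plunger is pulled clear of the hole it starts in (value of joint lock_pin above 0.0095 m and value of joint leg below 0.015 m), for 0.05 s.
2. the leg is one hole longer with the pin home in that hole (value of joint lock_pin below 0.002 m and value of joint leg between 0.036 and 0.044 m), for 0.2 s.
At the end, for the whole second after the job is handed in: The leg stands in the next hole out (40 mm longer, within 4 mm), the pin is home within 2 mm, and the fingers are still on the knob and holding it (more than 2 N on it, the knob within 40 mm of the point between the pads) (all of step 2 and contact force between the fingers and knob above 2 N and distance between the grasp point and knob below 0.04 m); the arm keeps its last pose, push and grip.
It fails at once if a bystander (jar, push block, tape measure, wrench) was pushed more than 30 mm or knocked over (distance of any of screw_jar, push_block, tape_measure, wrench from where it was at the start of the episode above 0.03 m or angle between any of screw_jar, tape_measure's own z axis and vertical above 0.6 rad).
It also fails if it takes over 38 s, if anything falls off the work surface, if the arm or the gripper's body presses on something with over 40 N, if the wrist force passes 120 N, or if a joint passes its speed limit or range.

## Working session

There is one attempt and no reset: what is moved stays moved. The work goes in short steps, Python scripts to look and compute and a tool call to move; the robot and the scene stay as the last step left them, time stands still between calls to the robot, and variables do not carry over. Pictures are saved under pics/ and viewed, at most 10 in all, crops included, and the job is handed in when it is done.

Besides the shell and the picture viewer there is one more tool, called after "Call:" as name(argument=value, ...) on one line, values as JSON. send_rows: Moves the arm, as the interface text tells. Its arguments: {"type":"object","properties":{"plan":{"type":"array","items":{"type":"array"}},"fingers":{"type":"number"},"squeeze":{"type":"number"}},"required":["plan"]}

```bash
mkdir -p pics; cat > h.py <<'E'
import numpy as np, cv2
from cell import r
def snap(n,f):
    s=r.snapshot(n); cv2.imwrite('pics/'+f,cv2.cvtColor(s['pixels'],cv2.COLOR_RGB2BGR))
    np.savez('pics/'+f+'.npz',**{k:s[k] for k in('fovy','cx','cy','k1','R','t')}); return s
def K(s):
    f=210/np.tan(np.radians(float(s['fovy']))/2); return np.array([[f,0,float(s['cx'])],[0,f,float(s['cy'])],[0,0,1]]),np.array([float(s['k1']),0,0,0])
def ray(s,px):
    k,d=K(s); a=cv2.undistortPoints(np.array([[px]],float),k,d)[0,0]
    R=np.array(s['R']);t=np.array(s['t']).ravel(); return -R.T@t, R.T@np.array([a[0],a[1],1])
def atz(s,px,z):
    c,v=ray(s,px); return c+v*(z-c[2])/v[2]
def tri(obs):
    A=0;b=0
    for s,px in obs:
        c,v=ray(s,px); v=v/np.linalg.norm(v); P=np.eye(3)-np.outer(v,v); A=A+P;b=b+P@c
    return np.linalg.solve(A,b)
def proj(s,X):
    k,d=K(s);R=np.array(s['R'],float);t=np.array(s['t'],float).ravel()
    return cv2.projectPoints(np.array([X],float),cv2.Rodrigues(R)[0],t,k,d)[0].ravel()
def load(f): return np.load('pics/'+f+'.npz')
E
python3 -c "
from h import *
snap('scene','s1.png');snap('side','d1.png');snap('wrist','w1.png')
print({k:v for k,v in r.get_obs().items()})"
```

```text
{'time_s': 0.15, 'qpos': array([-0.0662117 ,  0.53698387, -0.00445032,  1.5385947 ,  0.0026047 ,
        1.06728513, -0.07119341]), 'joint_velocities': array([ 0.00090328, -0.00336769, -0.00094051, -0.00178674,  0.00065565,
        0.00044523, -0.00051985]), 'effort': array([ 1.87267411e-03, -5.71325254e+01,  9.91865471e-01, -2.51826882e+01,
       -5.61970426e-02,  1.52406085e-02,  1.04863441e-04]), 'tcp_pos': array([6.49555276e+02, 7.84810183e-03, 2.38065660e+02]), 'tool_rot': array([-2.22074382e+00, -2.22097016e+00,  1.50483708e-03]), 'contact_force': array([0.30031697, 0.68718745, 0.19608645]), 'torque': array([ 0.00057972,  0.00648095, -0.01974258]), 'grip_force': 0.0, 'gripper_width': 1.004685964569713}
```

View pics/s1.png

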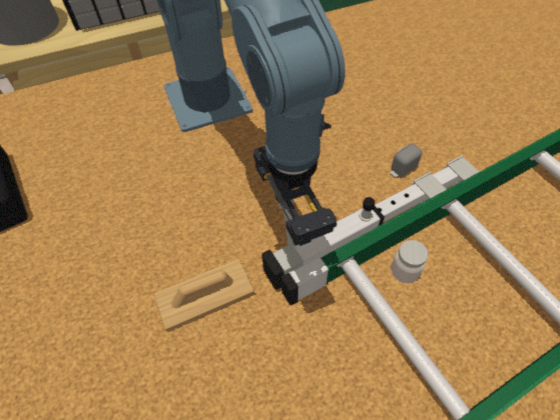

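View pics/d1.png

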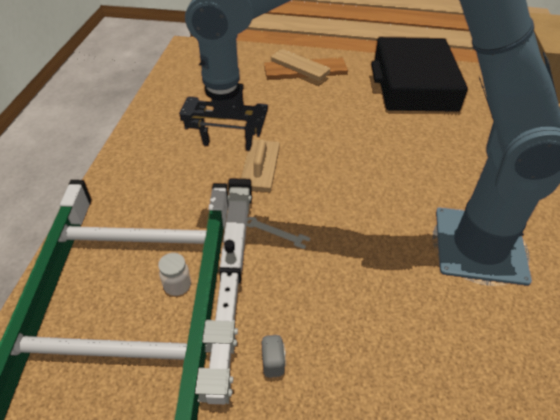

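View pics/w1.png

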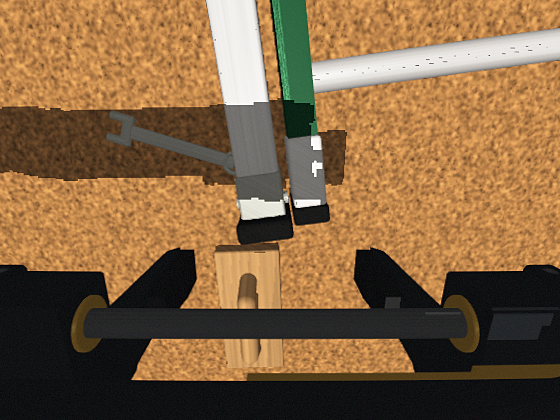

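Knob is at about (369,203) in scene and (230,246) in side. The ladder runs up-right in scene, with the shoe at its foot near the push block. I'll zoom in for finer pixels.

```bash
python3 -c "
from h import *
a=cv2.imread('pics/s1.png')[170:270,300:400];b=cv2.imread('pics/d1.png')[200:300,180:280]
cv2.imwrite('pics/c1.png',np.hstack([cv2.resize(i,(400,400),interpolation=2) for i in(a,b)]))
s,d=load('s1.png'),load('d1.png')
X=tri([(s,(369,203)),(d,(230,246))]);print(X,atz(s,(369,203),120),atz(d,(230,246),120))
# brackets/inner tube holes at z~68: scene (393,202),(407,195)
for p in((393,202),(407,195)):print(atz(s,p,68))
for p in((228,289),(226,304)):print(atz(d,p,68))
for n in(s,d):print(-n['R'].T@n['t'])
"
```

```text
[604.36821696 201.48877521 121.5640385 ] [604.36479105 202.67234901 120.        ] [604.02398422 199.65693589 120.        ]
[594.12200545 280.51964425  68.        ]
[589.51298887 321.22989383  68.        ]
[593.68355337 278.39359429  68.        ]
[589.09786942 316.14531163  68.        ]
[1048.31623447 -173.26664135  895.89252721]
[392.04120654 837.50798207 975.02835463]
```

View pics/c1.png

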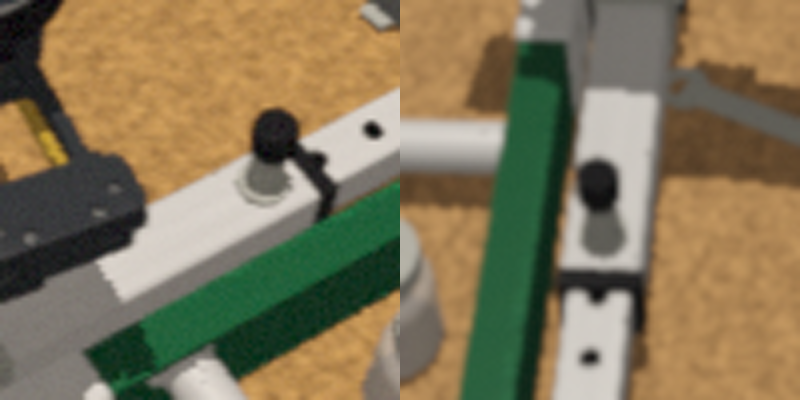

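The knob is at about (604,201,120), and the triangulated height agrees. The holes give a leg-out direction of about (0.124,-0.992), which needs a 7° yaw. I'll move above it.

Call:
send_rows(plan=[[[40,-9,8],[0,0,-2]],[[80,-18,16],[0,0,-4]],[[120,-27,24],[0,0,-6]],[[160,-36,32],[0,0,-7]],[[201,-46,40],[0,0,-7]],[[201,-46,40],[0,0,-7]],[[201,-46,40],[0,0,-7]],[[201,-46,40],[0,0,-7]]], fingers=1)

```text
time_s: 0.95
tcp_pos: [604.5, 199.3, 198.7]
tool_rot: [2.083, 2.35, -0.001]
contact_force: [0.2, 0.1, 0.8]
gripper_width: 0.998
grip_force: 0.0
```

```bash
python3 -c "
from h import *
w=snap('wrist','w2.png');o=r.get_obs();print(o['tcp_pos'],o['tool_rot'],o['time_s'],o['contact_force']);print(proj(w,[604,201,132]),proj(w,[604,201,92]))"
```

```text
[604.70602088 198.95123744 198.84672428] [ 2.08389024e+00  2.34945765e+00 -7.59946859e-04] 1.0 [ 1.21911786 -0.57509074  0.36494117]
[272.72881978 221.93532096] [273.02338664 207.03349033]
```

View pics/w2.png

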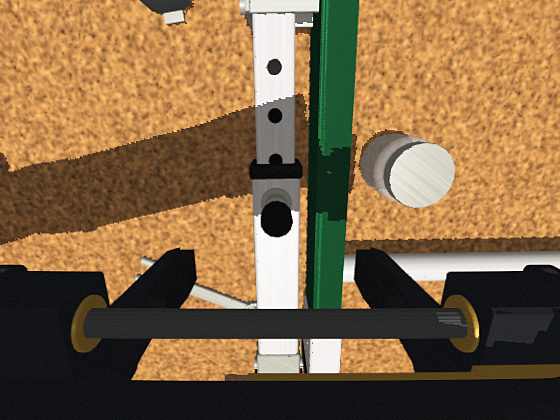

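The knob top shows at (277,219) against a predicted (273,222), and the leg is vertical in the image, so the yaw is right. I'll correct by +3 and +2 mm, descend and grip.

Call:
send_rows(plan=[[[3,2,30],[0,0,0]],[[3,2,60],[0,0,0]],[[3,2,80],[0,0,0]],[[3,2,97],[0,0,0]],[[3,2,97],[0,0,0]],[[3,2,97],[0,0,0]]])

```text
time_s: 1.6
tcp_pos: [606.2, 203.7, 102.3]
tool_rot: [2.082, 2.352, 0.001]
contact_force: [0.1, -0.4, -0.3]
gripper_width: 1.0
grip_force: 0.0
```

Call:
send_rows(plan=[[[0,0,0],[0,0,0]],[[0,0,0],[0,0,0]],[[0,0,0],[0,0,0]],[[0,0,0],[0,0,0]],[[0,0,0],[0,0,0]],[[0,0,0],[0,0,0]],[[0,0,0],[0,0,0]],[[0,0,0],[0,0,0]],[[0,0,0],[0,0,0]],[[0,0,0],[0,0,0]]], fingers=-1, squeeze=35)

```text
time_s: 2.6
tcp_pos: [605.1, 204.2, 101.7]
tool_rot: [-2.081, -2.353, 0.001]
contact_force: [-3.4, -0.8, 1.3]
gripper_width: 0.277
grip_force: 35.0
```

Width is about 24 mm, so the knob is gripped. Now lift.

Call:
send_rows(plan=[[[0,-1,-4],[0,0,0]],[[0,-1,-8],[0,0,0]],[[0,-1,-11],[0,0,0]],[[0,-1,-13],[0,0,0]],[[0,-1,-13],[0,0,0]],[[0,-1,-13],[0,0,0]],[[0,-1,-13],[0,0,0]]])

```text
time_s: 3.3
tcp_pos: [604.8, 204.1, 114.6]
tool_rot: [2.081, 2.353, 0.001]
contact_force: [3.7, 0.6, -9.2]
gripper_width: 0.276
grip_force: 35.0
```

The spring reads 9 N at 13 mm of lift, so the pin is clear. Now slide 40 mm out.

Call:
send_rows(plan=[[[-5,0,0],[0,0,0]],[[-10,0,0],[0,0,0]],[[-15,0,0],[0,0,0]],[[-20,0,0],[0,0,0]],[[-25,0,0],[0,0,0]],[[-30,0,0],[0,0,0]],[[-34,0,0],[0,0,0]],[[-37,0,0],[0,0,0]],[[-40,0,0],[0,0,0]],[[-40,0,0],[0,0,0]],[[-40,0,0],[0,0,0]]])

```text
time_s: 4.4
tcp_pos: [610.0, 166.2, 115.0]
tool_rot: [-2.08, -2.354, -0.004]
contact_force: [5.3, 4.0, -8.7]
gripper_width: 0.276
grip_force: 35.0
```

```bash
python3 -c "
from h import *
o=r.get_obs();print(o['tcp_pos'],o['contact_force'],o['time_s'])
s=snap('scene','s2.png');d=snap('side','d2.png')
a=cv2.imread('pics/s2.png')[170:270,300:400];b=cv2.imread('pics/d2.png')[200:300,180:280]
cv2.imwrite('pics/c2.png',np.hstack([cv2.resize(i,(400,400),interpolation=2) for i in(a,b)]))"
```

```text
[609.97556058 166.15003911 114.96515686] [ 5.33305419  3.98680173 -8.69512481] 4.4
```

View pics/c2.png

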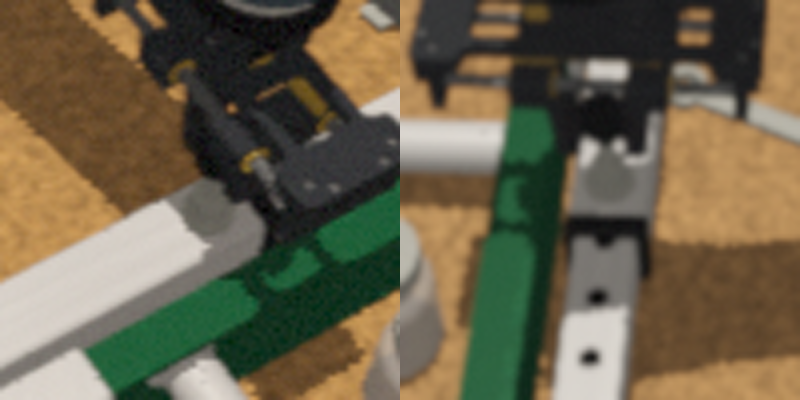

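The leg has slid: one more hole is exposed in side at crop (600,295). Measured travel is 38.4 mm, so I'll add 1.5 mm and lower.

Call:
send_rows(plan=[[[-1.5,0,0],[0,0,0]],[[-1.5,0,2],[0,0,0]],[[-1.5,0,4],[0,0,0]],[[-1.5,0,6],[0,0,0]],[[-1.5,0,8],[0,0,0]],[[-1.5,0,10],[0,0,0]],[[-1.5,0,12],[0,0,0]],[[-1.5,0,13],[0,0,0]],[[-1.5,0,13],[0,0,0]],[[-1.5,0,13],[0,0,0]]])

```text
time_s: 5.5
tcp_pos: [610.1, 165.4, 102.4]
tool_rot: [-2.079, -2.354, -0.005]
contact_force: [3.3, 4.7, -5.9]
gripper_width: 0.278
grip_force: 35.0
```

The force is still downward (spring, about 5 N), so the pin went into the hole. I'll press down slightly to seat it fully.

Call:
send_rows(plan=[[[0,0,1],[0,0,0]],[[0,0,2],[0,0,0]],[[0,0,2.5],[0,0,0]],[[0,0,2.5],[0,0,0]],[[0,0,2.5],[0,0,0]]])

```text
time_s: 6.0
tcp_pos: [610.3, 165.5, 101.6]
tool_rot: [-2.08, -2.354, -0.006]
contact_force: [-0.6, 4.1, 8.0]
gripper_width: 0.279
grip_force: 35.0
```

```bash
python3 -c "
from h import *
o=r.get_obs();print(o['tcp_pos'],o['contact_force'],o['time_s'])
s=snap('scene','s3.png');d=snap('side','d3.png')
a=cv2.imread('pics/s3.png')[170:270,300:400];b=cv2.imread('pics/d3.png')[200:300,180:280]
cv2.imwrite('pics/c3.png',np.hstack([cv2.resize(i,(400,400),interpolation=2) for i in(a,b)]))"
```

```text
[610.2724605  165.47081587 101.56237224] [-0.56780801  4.12265155  7.98945004] 6.0
```

View pics/c3.png

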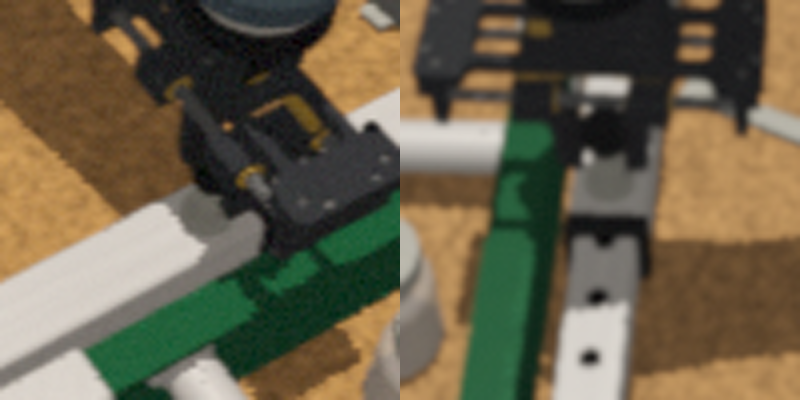

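The knob is down again (side crop (600,130), 10 px lower). The tool stopped hard at z 101.6, the same height as the initial grip, so the pin is home. Handing in.

```bash
python3 -c "
from h import *
print(r.sign_off())"
```

```text
the job is handed in; nothing more can be done
None
```

I slid the leg out one hole and handed the job in with the gripper still holding the knob at about 35 N. The tool height and force readings show the pin fully home, the arm touched none of the other items as far as I could see, and no verdict came back.

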